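Release the stuck centrifuge lid with the rod from the slanted holder

ROBOT

A 6-joint arm with a two-finger parallel gripper is mounted at the origin on the work surface. World frame = base frame: x ahead of the robot, y to its left, z up, the work surface at z = 0. Lengths are in m, angles in rad, forces in N, time in s.
With the tool pointing down it reaches from about 0.35 to 0.925 m from the base axis. Payload 6.4 kg.
Tool frame: the origin (TCP) lies midway between the tips of the shut fingers; the grasp point (between the pads) lies 19 mm behind it; z points along the fingers, y is the direction in which the jaws open and shut (so a half turn about z gives the same grasp; the last joint's range is limited). The gripper opens to 85 mm and grips with 20 to 120 N. Pads are 22 mm wide; open, the fingers measure 114 mm over their backs; the gripper's body (76 mm by 85 mm) begins 54 mm behind the grasp point. The pads swing forward as they close: fully open they stand 13 mm farther back than shut.
Start: joints at [1.017, 0.245, 1.558, -0, 1.339, -0.174], TCP at [0.241, 0.604, 0.231] pointing down, gripper open.
Joint ranges: [-3.13, 3.13], [-1.02, 2.26], [0.13, 2.54], [-0.95, 4.09], [0.21, 2.88], [-2.74, 2.74]. Speed limits (rad/s): [2.57, 2.57, 3.14, 3.14, 3.14, 3.14].

INTERFACE

Orientations are given as a unit quaternion [w, x, y, z].
In Python, from workcell import state, viewer, ticket gives the robot as it stands. The module is installed in compiled form; this text tells all that it offers.
- The arm moves only by the tool drive_tool, never from a script. Its argument "series" is one flat list of numbers, 7 for each row, row after row: the shift along the tool's x, y, z in units of 20 cm (1.0 is 20 cm), then the turn, a rotation vector about the tool's x, y, z in units of pi rad (1.0 is pi rad), then the opening in per cent of the stroke, from 0 (shut) to 100 (fully open). In form: [dx, dy, dz, rx, ry, rz, gripper, dx, dy, dz, rx, ry, rz, gripper, ...]. A call has 1 to 12 rows; each row is the pose to reach, as a shift and turn from the pose measured when the call began, along the tool's axes at that moment, turning the shorter way round; what a row does not reach only later rows make up. A row lasts 1/12 s, in which the tool goes at most 41.7 mm and 7.16 degrees, less where a joint would pass 70% of its speed; a pose out of reach is approached as far as the arm can. A call with a number of a shift or a turn outside -1 to 1 is refused whole. A call with a gripper value outside its range is refused whole. The fingers move at their own pace and stop on an object; the grip force is fixed at half the most. Time passes only in rows, so rows that repeat a pose let the fingers close. It gives the time, the measured TCP pose, the force and the opening at its end, in the units of the state.
- state(): the state, without advancing time (a new reading comes with each control period).
- viewer.capture(name): name is "scene" or "top" or "wrist"; returns the picture (400x640x3 uint8, red, green, blue); there is no depth.
- viewer.camera_info(name): a dict with "intrinsics" (3x3 intrinsics, pixels), "camera_from_world" (4x4, takes a point from world to camera coordinates). Camera axes: x right, y down, z forward; pixel columns grow to the right and rows downward; lengths in m; the calibration is good to about 2 mm. The wrist camera is an equidistant fisheye: a pixel r from the principal point sees the ray r / f radians off the axis. A picture is of the moment at which its call begins: read the wrist's pose just before it. camera_info takes no time and is no camera call; for the wrist camera it gives the pose at the moment of the call.
- ticket.hand_in(): hands the job in, once; it reports no verdict.
The state is a dict: "t": time; "q": joint angles; "dq": joint speeds; "joint_torque": joint torques, N m; "eef_pos": TCP position; "orientation": TCP orientation; "contact_force": force on the tool from outside, world axes, zero at the start; "wrist_torque": the same for the moment, N m; "gripper_width": opening from 0.0 (shut) to 1.0 (fully open).
Only numpy, scipy, OpenCV 4.12 (cv2) and the standard library are available. Lean on these libraries where they do the work, as an engineer would, in place of code of your own. Each camera call takes 0.05 s, during which the arm holds its last target. There are 200 camera calls.

TASK

The bench centrifuge's lid is locked: draw the plain flat-ended release rod out of the slanted holder along its slant, and with the rod's thin end press the plunger recessed in the centrifuge's guard tube firmly onto its stop, with 11 to 25 N for at least 0.3 s. Then lower the used rod, thin end first, into the empty steel pot until it touches the bottom, and only then let go, leaving it standing in the pot. Leave the other two rods in the holder and the rest of the bench as they are.

Things in the scene. Friction and masses are not known exactly. Their poses are not given: they have to be found in the camera images.
- rod: The release rod, told from the two others by its PLAIN FLAT-ENDED HANDLE: no ball, no plate on top. 172 mm long. Origin at the centre of its thin end (tip), z along the rod to the handle. Steel shaft 10 mm diameter from 0 to 100 mm, handle 18 mm diameter from there to its steel end face at 172 mm. At the start its lowest 75 mm are in a well and it leans as the well does.
- rod_grip (a point): A point on the rod's axis in the handle, 135 mm from the tip: a good place to grip. Axes as the rod's.
- holder: Fixed grey block 50 x 150 x 85 mm on a steel foot. It leans 0.35 rad so that its three wells and the rods in them point up and to its own -x side (roughly to the robot). Wells 13.5 mm wide, 75 mm deep, 50 mm apart along its y; any rod may be in any. Top edge 110 mm up. Origin on the table under the middle well's foot; the middle mouth is 29 mm to its -x and 101 mm up.
- ball_rod: Other rod in the holder, same shaft and handle, but a steel ball 25 mm in diameter on top (overall 187 mm). Stays in its well. Origin at its tip, z up the rod.
- paddle_rod: Other rod in the holder, same shaft and handle, but a flat upright plate 26 mm wide, 6 mm thick and 30 mm high on top (overall 195 mm). Stays in its well. Origin at its tip, z up the rod.
- centrifuge: Fixed white bench centrifuge, 230 x 180 mm, body 63 mm high, with an amber dome (144 mm diameter, 125 mm high with its black knob) centred 30 mm to its +x side and an upright aluminium guard tube near its front (-x) edge. Origin on the table under its centre.
- guard_mouth (a point): Centre of the guard tube's open upper end, 124 mm above the table. The tube is upright, 28 mm inside, 37 mm outside; too narrow for the fingers. In it, 40 mm below the mouth, is the flat upper face of the steel plunger (25 mm diameter, spring-loaded, moves straight down).
- release (a joint): Travel of the plunger in m: 0 up, 0.012 fully down on its hard stop. Spring: 3 N at the start of its travel, 7.4 N just before the stop; beyond that the force rises steeply.
- pot: Loose round steel pot for used instruments, 110 mm high, 84 mm diameter at its rim and narrower at its foot, walls 4 mm, inner floor about 5 mm above its underside, 0.7 kg, empty. Origin at the centre of its underside, z up.
- bottle: Bystander: amber bottle, 56 mm diameter, 130 mm high. Origin under its centre.
- jar: Bystander: clear jar, 60 mm diameter, 70 mm high. Origin under its centre.
- slide_box: Bystander: grey slide box 85 x 100 x 32 mm. Origin under its centre.
- reagent_box: Bystander: cardboard box 70 x 120 x 60 mm. Origin under its centre.
- beaker: Bystander: empty glass beaker, 64 mm diameter, 80 mm high (not the pot). Origin under its centre.

How it is judged:
By the outcome, as a careful person would: the job done as asked, in the order asked, and still so for the second after the job is handed in, with the robot touching nothing.
It also fails if it takes over 69 s, if anything falls off the work surface, if the arm or the gripper's body presses on something with over 40 N, if the wrist force passes 120 N, or if a joint passes its speed limit or range.

## Working session

There is one attempt and no reset: what is moved stays moved. The work goes in short steps, Python scripts to look and compute and a tool call to move; the robot and the scene stay as the last step left them, time stands still between calls to the robot, and variables do not carry over. Pictures are saved under pics/ and viewed, about 8 in all and at most 12, crops included, and the job is handed in when it is done.

Besides the shell and the picture viewer there is one more tool, called after "Request:" as name(argument=value, ...) on one line, values as JSON. drive_tool: Moves the arm, as the interface text tells. Shifts and turns lie within -1 to 1; 1 stands for 20 cm of shift or pi rad of turn. Its arguments: {"type":"object","properties":{"series":{"type":"array"}},"required":["series"]}

```bash
mkdir -p pics; python3 - <<'E'
from workcell import state, viewer
import cv2, numpy as np
s=state();print(s)
for n in("scene","top"):
    im=viewer.capture(n);cv2.imwrite(f"pics/{n}0.png",im[:,:,::-1])
    i=viewer.camera_info(n);print(n,np.round(np.array(i["intrinsics"]),1).tolist(),np.round(np.array(i["camera_from_world"]),3).tolist())
E
```

```text
{'t': 0.0, 'q': array([ 1.01691570e+00,  2.45782297e-01,  1.55902312e+00, -5.09262436e-06,
        1.33868323e+00, -1.74087744e-01]), 'dq': array([-0.00029862,  0.00033015,  0.00061154, -0.00115106, -0.00069899,
       -0.00012265]), 'joint_torque': array([ 2.96555090e-04, -4.29521191e+01, -3.26122999e+01, -1.09098287e-04,
        5.55408435e-03, -1.95501087e-05]), 'eef_pos': array([0.24066462, 0.60320645, 0.23019574]), 'orientation': array([-3.35171817e-04,  1.88756536e-01,  9.82023458e-01, -8.86771375e-04]), 'contact_force': array([-0.37688958, -0.3291692 ,  0.08851806]), 'wrist_torque': array([ 0.02999703, -0.03566652,  0.00721162]), 'gripper_width': 0.9985895008182832}
scene [[486.8, 0.0, 323.6], [0.0, 486.8, 194.4], [0.0, 0.0, 1.0]] [[-0.783, 0.623, 0.002, 0.513], [0.521, 0.656, -0.546, -0.147], [-0.342, -0.426, -0.838, 1.649], [0.0, 0.0, 0.0, 1.0]]
top [[446.3, 0.0, 318.0], [0.0, 446.3, 200.8], [0.0, 0.0, 1.0]] [[0.016, -1.0, 0.006, -0.124], [-0.978, -0.017, -0.207, 0.548], [0.207, -0.003, -0.978, 1.47], [0.0, 0.0, 0.0, 1.0]]
```

View pics/scene0.png

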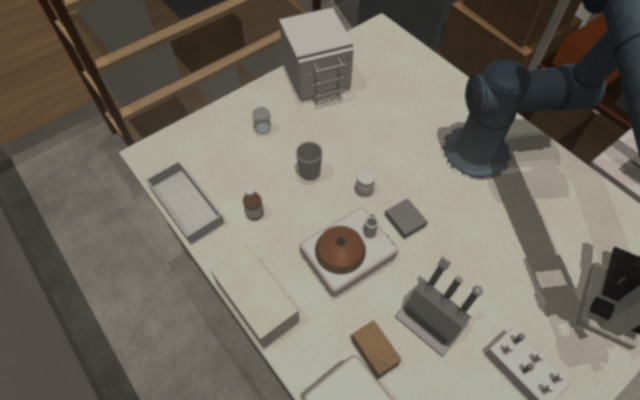

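View pics/top0.png

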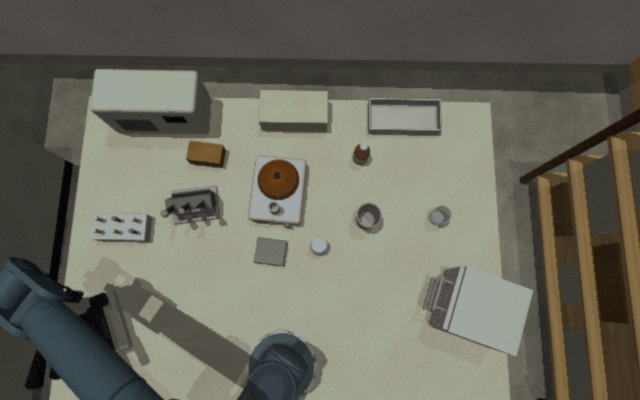

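The scene view shows the holder near (437,310), the guard tube near (371,224) and the pot near (309,160). In the top view they are at (192,205), (275,208) and (368,216). Next is an enlarged montage.

```bash
python3 - <<'E'
import cv2, numpy as np
s=cv2.imread("pics/scene0.png");t=cv2.imread("pics/top0.png")
def c(im,x,y,w,h):
    o=cv2.resize(im[y:y+h,x:x+w],(400,300),interpolation=cv2.INTER_CUBIC)
    o=np.clip(255*(o/255.)**.7,0,255).astype(np.uint8)
    for i in range(0,w,10):
        cv2.line(o,(i*400//w,0),(i*400//w,4 if i%20 else 9),(0,0,255),1)
        if i%20==0: cv2.putText(o,str(x+i),(i*400//w,20),0,.35,(0,0,255))
    for i in range(0,h,10):
        cv2.line(o,(0,i*300//h),(4 if i%20 else 9,i*300//h),(0,0,255),1)
        if i%20==0: cv2.putText(o,str(y+i),(10,i*300//h+4),0,.35,(0,0,255))
    return o
cv2.imwrite("pics/m1.png",np.vstack([np.hstack([c(s,390,250,120,90),c(t,150,170,80,60)]),np.hstack([c(s,280,130,120,120*3//4),c(t,240,180,160,120)])]))
E
```

```text
(no output)
```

View pics/m1.png

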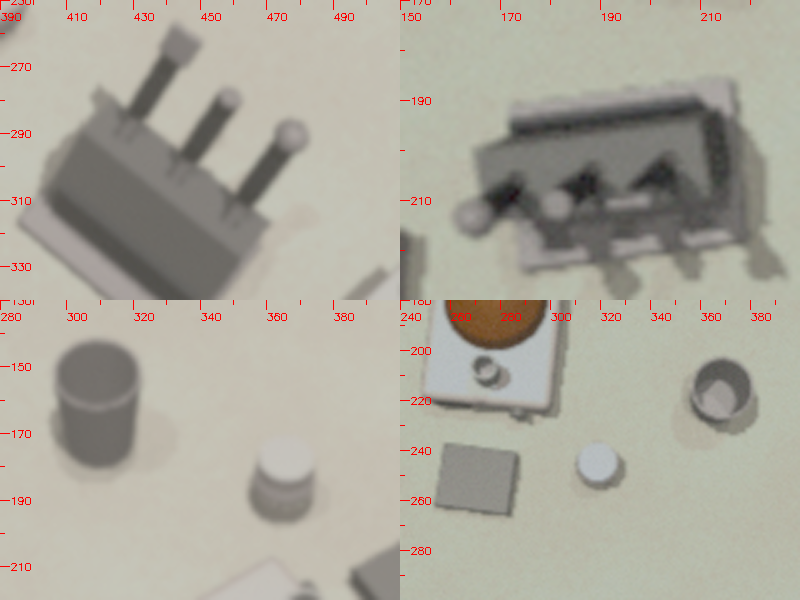

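The release rod is in the middle well. It has the plain flat end, with its top at scene (459,279) and top-view (181,211). The ball rod is to one side and the paddle rod to the other.

```bash
cat > h.py <<'E'
import numpy as np, cv2
from scipy.optimize import least_squares
from scipy.spatial.transform import Rotation as R
from workcell import state, viewer
def info(n):
    i=viewer.camera_info(n);return np.array(i["intrinsics"]),np.array(i["camera_from_world"])
def proj(n,P,I=None):
    K,T=I or info(n);P=np.atleast_2d(P);c=P@T[:3,:3].T+T[:3,3]
    if n=="wrist":
        r=np.hypot(c[:,0],c[:,1]);th=np.arctan2(r,c[:,2]);c=np.c_[c[:,:2]/np.maximum(r,1e-9)[:,None]*th[:,None],np.ones(len(c))]
    else: c=c/c[:,2:]
    return (c@K.T)[:,:2]
def ray(n,px,I=None):
    K,T=I or info(n);d=np.linalg.solve(K,[px[0],px[1],1.])
    if n=="wrist":
        th=np.hypot(d[0],d[1]);d=np.array([*(d[:2]/max(th,1e-9)*np.sin(th)),np.cos(th)])
    Rm=T[:3,:3];return -Rm.T@T[:3,3],Rm.T@d
def atz(n,px,z,I=None):
    o,d=ray(n,px,I);return o+d*(z-o[2])/d[2]
def tri(obs):
    A=np.zeros((3,3));b=np.zeros(3)
    for n,px,*I in obs:
        o,d=ray(n,px,*I);M=np.eye(3)-np.outer(d,d)/(d@d);A+=M;b+=M@o
    return np.linalg.solve(A,b)
def cur():
    s=state();w=s["orientation"];return s["eef_pos"],R.from_quat([w[1],w[2],w[3],w[0]])
def rel(p,Rt):
    """row numbers to go from now to pose p, Rt"""
    p0,R0=cur();return np.round(np.r_[R0.inv().apply(np.array(p)-p0)/.2,(R0.inv()*Rt).as_rotvec()/np.pi],4)
def down(axis_y,zdir=(0,0,-1)):
    z=np.array(zdir,float);z/=np.linalg.norm(z);y=np.array(axis_y,float);y-=z*(y@z);y/=np.linalg.norm(y)
    return R.from_matrix(np.c_[np.cross(y,z),y,z])
E
python3 - <<'E'
from h import *
np.set_printoptions(precision=4,suppress=True)
print("rodtop",tri([("scene",(459,279.1)),("top",(181.4,211))]),"ball",tri([("scene",(477.6,290.8)),("top",(164.4,213.2))]))
print("guard",atz("top",(274.8,206.8),.124))
print("pot",atz("top",(368.8,214),.110),atz("scene",(309.4,151.6),.110))
for p in [(171,192.5),(215,186),(175,223.5),(218,218.5)]: print("foot",p,atz("top",p,0.006))
for p in [(165,200),(211,193.5)]: print("holder top edge",p,atz("top",p,0.110))
for p,z in [((318.5,245.5),.07),((362,153),.1),((439,215),.08)]: print("by",atz("top",p,z))
for p in [(257,237.5),(287,241),(285,266),(254,262)]: print("slide",atz("top",p,.032))
E
```

```text
rodtop [0.4821 0.3121 0.1843] ball [0.4731 0.3619 0.1915]
guard [0.5136 0.0259 0.124 ]
pot [ 0.4976 -0.2822  0.11  ] [ 0.4923 -0.2761  0.11  ]
foot (171, 192.5) [0.5819 0.4071 0.006 ]
foot (215, 186) [0.6084 0.2528 0.006 ]
foot (175, 223.5) [0.471  0.3838 0.006 ]
foot (218, 218.5) [0.4914 0.2348 0.006 ]
holder top edge (165, 200) [0.5328 0.3899 0.11  ]
holder top edge (211, 193.5) [0.5574 0.2399 0.11  ]
by [ 0.3956 -0.1188  0.07  ]
by [ 0.7101 -0.2617  0.1   ]
by [ 0.5038 -0.5214  0.08  ]
slide [0.4236 0.0917 0.032 ]
slide [ 0.4133 -0.0112  0.032 ]
slide [ 0.3286 -0.0071  0.032 ]
slide [0.3402 0.0981 0.032 ]
```

```bash
cat >> h.py <<'E'
def axis(psi,lean=.35): return np.array([-np.sin(lean)*np.cos(psi),-np.sin(lean)*np.sin(psi),np.cos(lean)])
def rodR(psi):
    return down((np.cos(psi),np.sin(psi),0),-axis(psi))
E
python3 - <<'E'
from h import *
u=axis(.16);top=np.array([.482,.312,.188])
print(u,rel(top+u*.1,rodR(.16)))
E
```

```text
[-0.33851807 -0.05462986  0.93937271] [-1.5133 -0.9938 -0.257  -0.1019 -0.0572  0.3248]
```

Request:
drive_tool(series=[-0.3,-0.2,-0.2,-0.03,-0.02,0.1,60,-0.6,-0.4,-0.26,-0.06,-0.03,0.2,60,-0.9,-0.6,-0.26,-0.1,-0.057,0.325,60,-0.95,-0.63,-0.26,-0.1019,-0.0572,0.3248,60,-0.95,-0.63,-0.26,-0.1019,-0.0572,0.3248,60,-0.95,-0.63,-0.26,-0.1019,-0.0572,0.3248,60,-0.95,-0.63,-0.26,-0.1019,-0.0572,0.3248,60,-0.95,-0.63,-0.26,-0.1019,-0.0572,0.3248,60,-0.95,-0.63,-0.26,-0.1019,-0.0572,0.3248,60,-0.95,-0.63,-0.26,-0.1019,-0.0572,0.3248,60])

```text
t: 0.93
eef_pos: [0.3696, 0.4155, 0.2815]
orientation: [0.113, 0.639, 0.75, 0.132]
contact_force: [-0.5, 0.4, -0.2]
gripper_width: 0.604
```

```bash
python3 - <<'E'
from h import *
u=axis(.16);top=np.array([.482,.312,.188])
print(rel(top+u*.1,rodR(.16)))
E
```

```text
[-6.004e-01  2.839e-01  1.015e-01 -3.000e-04  2.000e-04 -2.000e-04]
```

Request:
drive_tool(series=[-0.2,0.1,0.05,0,0,0,60,-0.4,0.2,0.1,0,0,0,60,-0.6,0.284,0.1,0,0,0,60,-0.6,0.284,0.1,0,0,0,60,-0.6,0.284,0.1,0,0,0,60])

```text
t: 1.35
eef_pos: [0.4496, 0.3045, 0.2825]
orientation: [0.113, 0.64, 0.749, 0.132]
contact_force: [0.1, -0.6, -0.5]
gripper_width: 0.598
```

```bash
python3 - <<'E'
from h import *
K,T=info("wrist");im=viewer.capture("wrist");np.savez("w1.npz",K=K,T=T);cv2.imwrite("pics/w1.png",im[:,:,::-1])
u=axis(.16);top=np.array([.482,.312,.188])
print(cur()[0],K,proj("wrist",[top,top-.097*u],(K,T)))
E
```

```text
[0.448649   0.30576936 0.2822673 ] [[309.70691629   0.         320.39077338]
 [  0.         309.70691629 203.16509324]
 [  0.           0.           1.        ]] [[320.35582502 199.3597875 ]
 [320.48964275 177.7399214 ]]
```

View pics/w1.png

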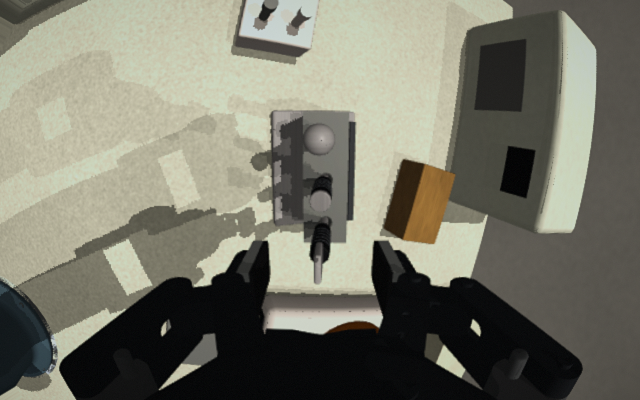

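The wrist view shows the plain rod's top face at (320,201), against a predicted (320.4,199.4). The ball is at (319,139) and the paddle, with its plate wide along the row, at (318,268). I'll overlay the model to check yaw and height.

```bash
python3 - <<'E'
from h import *
z=np.load("w1.npz");I=(z["K"],z["T"]);im=cv2.imread("pics/w1.png")[100:300,250:390]
im=cv2.resize(im,None,fx=4,fy=4,interpolation=cv2.INTER_CUBIC)[:600+200]
def circ(c,n,r):
    a=np.cross(n,[0,0,1.]);a/=np.linalg.norm(a);b=np.cross(n,a);t=np.linspace(0,2*np.pi,40);return c+r*(np.cos(t)[:,None]*a+np.sin(t)[:,None]*b)
psi=.16;u=axis(psi);y=np.array([-np.sin(psi),np.cos(psi),0]);top=np.array([.482,.312,.188])
D=lambda P,c:cv2.polylines(im,[np.int32(((proj("wrist",P,I)-[250,100]+.5)*4))],True,c,1)
D(circ(top,u,.009),(0,255,0));D(circ(top-.097*u,u,.00675),(0,255,255))
bc=top+.05*y+.0025*u;cam=-I[1][:3,:3].T@I[1][:3,3];D(circ(bc,(cam-bc)/np.linalg.norm(cam-bc),.0125),(0,255,0))
x=np.cross(y,u)
for s in(1,):D(np.array([top-.05*y+.023*u+a*.013*y+b*.003*x for a,b in((1,1),(1,-1),(-1,-1),(-1,1))]),(0,255,0))
for s in(-1,0,1):D(circ(top-.097*u+s*.05*y,u,.00675),(0,255,255))
m=top-.097*u
D(np.array([m+a*.025*x+b*.075*y for a,b in((1,1),(1,-1),(-1,-1),(-1,1))]),(255,0,255))
cv2.imwrite("pics/w1c.png",im[:,:][20:]if 0 else cv2.resize(im,(420,600)))
E
```

```text
(no output)
```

View pics/w1c.png

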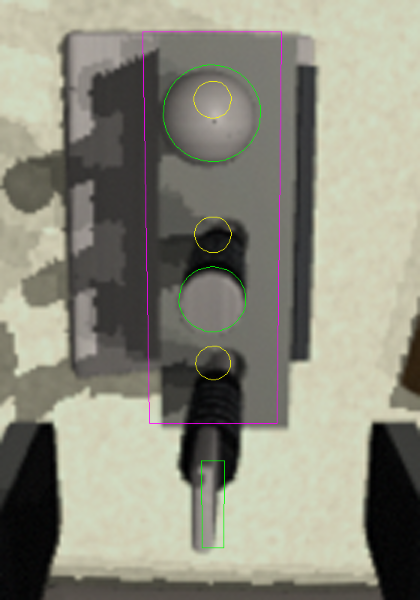

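The tops fit, but the block and mouths sit about 3–4 mm further +x than the model, so the rod leans to the −x side of its well by its clearance. I'll use a lean of 0.37, shift the grasp +2 mm in x, and grip at 148 mm so the gripper body clears the paddle's top.

```bash
python3 - <<'E'
from h import *
psi=.16;u=axis(psi,.37);top=np.array([.482,.312,.188])+.001*u
Rt=down((np.cos(psi),np.sin(psi),0),-u)
x=Rt.as_matrix()[:,1]*1;print(x)
if x[0]<0:x=-x
for d in(.08,0,-.043):print(d,rel(top+d*u+.002*x,Rt))
E
```

```text
[0.92041899 0.14853672 0.36161543]
0.08 [ 0.0043 -0.0003  0.0958 -0.0068  0.0003 -0.0006]
0 [ 4.600e-03  8.200e-03  4.957e-01 -6.800e-03  3.000e-04 -6.000e-04]
-0.043 [ 4.800e-03  1.280e-02  7.106e-01 -6.800e-03  3.000e-04 -6.000e-04]
```

Request:
drive_tool(series=[0.004,0,0.1,-0.0068,0,0,60,0.0045,0.004,0.25,-0.0068,0,0,60,0.0045,0.008,0.4,-0.0068,0,0,60,0.0045,0.01,0.5,-0.0068,0,0,60,0.0045,0.012,0.6,-0.0068,0,0,60,0.005,0.013,0.68,-0.0068,0,0,60,0.005,0.013,0.71,-0.0068,0,0,60,0.005,0.013,0.71,-0.0068,0,0,60,0.005,0.013,0.71,-0.0068,0,0,60])

```text
t: 2.15
eef_pos: [0.4984, 0.3157, 0.1499]
orientation: [0.119, 0.637, 0.748, 0.14]
contact_force: [0.9, -0.0, 0.3]
gripper_width: 0.6
```

```bash
python3 - <<'E'
from h import *
im=viewer.capture("wrist");cv2.imwrite("pics/w2.png",im[:,:,::-1]);print(cur()[0],state()["contact_force"])
E
```

```text
[0.49882039 0.31565676 0.15074671] [ 0.09378323  0.27861803 -0.20173558]
```

View pics/w2.png

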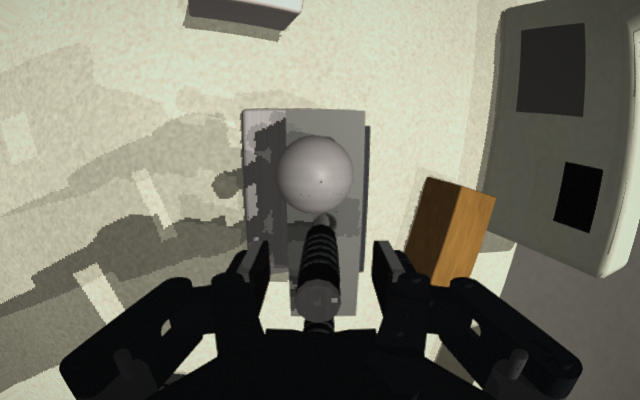

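The rod's end is centred between the fingers at (319,300), with nothing touching. I'll close the gripper.

Request:
drive_tool(series=[0,0,0,0,0,0,10,0,0,0,0,0,0,10,0,0,0,0,0,0,10,0,0,0,0,0,0,10,0,0,0,0,0,0,10,0,0,0,0,0,0,10,0,0,0,0,0,0,5,0,0,0,0,0,0,5])

```text
t: 2.87
eef_pos: [0.4993, 0.316, 0.1522]
orientation: [0.12, 0.637, 0.748, 0.141]
contact_force: [-3.2, -1.3, 6.8]
gripper_width: 0.196
```

```bash
python3 - <<'E'
from h import *
s=state();print(s["contact_force"],s["wrist_torque"],s["gripper_width"]*85)
p,Rc=cur()
for d in(.03,.06,.1):print(rel(p+d*axis(.16,.35),Rc))
E
```

```text
[-3.15507096 -1.3338048   6.8443961 ] [-0.06754373  0.41933377 -0.01813343] 16.627037117806474
[ 1.0e-04  3.5e-03 -1.5e-01  0.0e+00  0.0e+00  0.0e+00]
[ 2.000e-04  6.900e-03 -2.999e-01  0.000e+00  0.000e+00  0.000e+00]
[ 3.000e-04  1.150e-02 -4.999e-01  0.000e+00  0.000e+00  0.000e+00]
```

Request:
drive_tool(series=[0,0.0007,-0.03,0,0,0,5,0,0.0015,-0.06,0,0,0,5,0,0.0022,-0.09,0,0,0,5,0,0.003,-0.12,0,0,0,5,0,0.0035,-0.15,0,0,0,5])

```text
t: 3.28
eef_pos: [0.4889, 0.3142, 0.1809]
orientation: [0.12, 0.637, 0.748, 0.141]
contact_force: [-0.4, -0.2, -0.6]
gripper_width: 0.195
```

Forces are low. I'll draw it the rest of the way out.

Request:
drive_tool(series=[0,0.001,-0.06,0,0,0,5,0,0.002,-0.12,0,0,0,5,0,0.004,-0.18,0,0,0,5,0,0.0055,-0.24,0,0,0,5,0,0.007,-0.3,0,0,0,5,0,0.009,-0.38,0,0,0,5,0,0.011,-0.48,0,0,0,5,0,0.013,-0.6,0,0,0,5,0,0.014,-0.65,0,0,0,5,0,0.014,-0.65,0,0,0,5])

```text
t: 4.12
eef_pos: [0.4454, 0.3077, 0.307]
orientation: [0.121, 0.637, 0.748, 0.144]
contact_force: [-0.0, 0.4, -0.2]
gripper_width: 0.191
```

```bash
python3 - <<'E'
from h import *
K,T=info("wrist");im=viewer.capture("wrist");np.savez("w3.npz",K=K,T=T);cv2.imwrite("pics/w3.png",im[:,:,::-1])
p,Rc=cur();print(p,state()["contact_force"],state()["gripper_width"])
z=Rc.as_matrix()[:,2];print(proj("wrist",[p+.129*z,p+.029*z,p-.043*z],(K,T)))
g=np.array([.5136,.0259,.124])
d=(-.11,0,.40)
psi=np.arctan2(g[1],g[0])
for yv in[(np.cos(a),np.sin(a),0) for a in(.16,-.2,-.5)]:print(rel([g[0],g[1],.124+.05+.129],down(yv)))
E
```

```text
[0.44497939 0.30733287 0.30457736] [-0.10329571  0.89026919 -2.02917767] 0.19707376470813812
[[319.66228557 194.03021937]
 [319.75893845 232.41304401]
 [319.93922247 297.40718227]]
[-1.4438e+00  1.0490e-01  4.7300e-02  1.1970e-01 -5.0000e-04 -2.0000e-04]
[-1.4438  0.1049  0.0473  0.1183 -0.0221  0.113 ]
[-1.4438  0.1049  0.0473  0.1151 -0.04    0.2074]
```

View pics/w3.png

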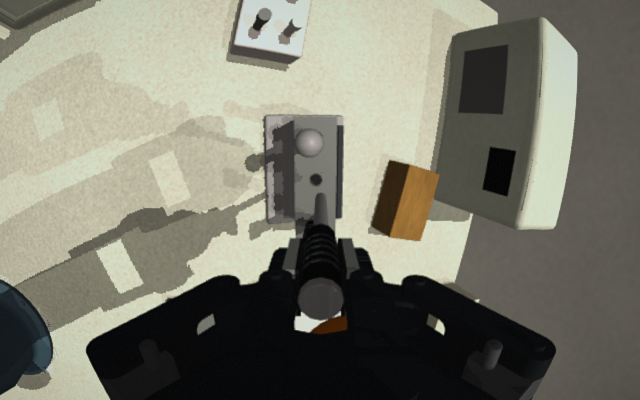

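The rod is out, with its handle end at (321,298) and tip near (319,196), in line with the tool. The middle well is empty at (316,180). I'll lift it, turn upright and hover beside the guard tube.

Request:
drive_tool(series=[0,0,-0.15,0.03,0,0,5,0,0,-0.3,0.06,0,0,5,0,0,-0.4,0.09,0,0,5,0,0,-0.4,0.12,0,0,5,-0.2,0,-0.4,0.12,0,0,5,-0.4,0.05,-0.35,0.12,0,0,5,-0.6,0.1,-0.25,0.12,0,0,5,-0.8,0.1,-0.15,0.12,0,0,5,-0.95,0.1,-0.1,0.12,0,0,5,-0.95,0.1,-0.1,0.12,0,0,5])

```text
t: 5.0
eef_pos: [0.4863, 0.1161, 0.3245]
orientation: [-0.003, 0.651, 0.759, -0.004]
contact_force: [-0.4, 0.7, -1.4]
gripper_width: 0.194
```

```bash
python3 - <<'E'
from h import *
p,Rc=cur();print(p,Rc.as_matrix()[:,2])
print(rel([.5136,-.004,.34],down((np.cos(.16),np.sin(.16),0))))
E
```

```text
[0.48629856 0.11610323 0.32453839] [-0.009604   -0.00103187 -0.99995335]
[-6.142e-01  4.300e-02 -7.800e-02 -3.100e-03 -2.000e-04 -2.400e-03]
```

Request:
drive_tool(series=[-0.2,0.02,-0.05,-0.003,0,-0.002,5,-0.4,0.04,-0.078,-0.003,0,-0.002,5,-0.614,0.043,-0.078,-0.003,0,-0.002,5,-0.614,0.043,-0.078,-0.003,0,-0.002,5,-0.614,0.043,-0.078,-0.003,0,-0.002,5,-0.614,0.043,-0.078,-0.003,0,-0.002,5])

```text
t: 5.5
eef_pos: [0.5133, -0.0038, 0.3386]
orientation: [-0.001, 0.649, 0.761, -0.0]
contact_force: [-0.6, 0.3, -0.5]
gripper_width: 0.2
```

```bash
cat > look.py <<'E'
from h import *
import sys
n=sys.argv[1];v=sys.argv[2]
I=info(n);im=viewer.capture(n);np.savez(v+".npz",K=I[0],T=I[1]);cv2.imwrite(f"pics/{v}.png",im[:,:,::-1])
p,Rc=cur();z=Rc.as_matrix()[:,2];print(p,z,state()["contact_force"]);print("tip,top",proj(n,[p+.129*z,p-.043*z],I).round(1).tolist(),"guard",proj(n,[[.5136,.0259,.124]],I))
E
python3 look.py wrist w4
```

```text
[ 0.51326173 -0.00316447  0.33886181] [-0.00215062  0.00127915 -0.99999687] [ 0.20982028 -0.20324837 -1.88732201]
tip,top [[321.5, 193.5], [322.6, 299.1]] guard [[325.96689182 152.64387569]]
```

View pics/w4.png

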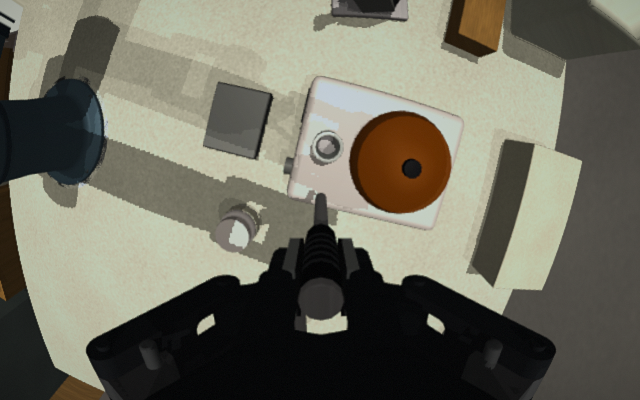

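The guard mouth is near (328,147) and the rod tip near (320,195). I'll measure the mouth's circle numerically and check with an enlarged crop.

```bash
python3 - <<'E'
from h import *
z=np.load("w4.npz");I=(z["K"],z["T"]);im=cv2.imread("pics/w4.png");c=im[110:230,270:390]
g=cv2.cvtColor(cv2.resize(c,None,fx=5,fy=5,interpolation=cv2.INTER_CUBIC),cv2.COLOR_BGR2GRAY)
H=cv2.HoughCircles(cv2.GaussianBlur(g,(0,0),3),cv2.HOUGH_GRADIENT,1,10,param1=60,param2=25,minRadius=45,maxRadius=100)
for x,y,r in H[0][:5]:
    px=(270+x/5-.4,110+y/5-.4);P=atz("wrist",px,.124,I);print(px,r/5,P,"R exp:",np.linalg.norm(proj("wrist",[P+[.0185,0,0],P+[.014,0,0]],I)-px,axis=1))
o=cv2.cvtColor(g,cv2.COLOR_GRAY2BGR)
P=atz("wrist",(328,147),.124,I)
for dx in(0,):
    x,y,r=H[0][0];cv2.circle(o,(int(x),int(y)),int(r),(0,255,0),1)
for i in range(0,120,10):cv2.line(o,(i*5,0),(i*5,8),(0,0,255),1);cv2.line(o,(0,i*5),(8,i*5),(0,0,255),1)
cv2.imwrite("pics/w4c.png",o)
E
```

```text
(np.float32(326.5), np.float32(144.1)) 14.4800005 [0.51261379 0.03577447 0.124     ] R exp: [16.08443555 12.18080568]
(np.float32(325.5), np.float32(146.5)) 13.92 [0.51192641 0.03284845 0.124     ] R exp: [16.07038289 12.1698634 ]
(np.float32(327.7), np.float32(146.1)) 12.6 [0.51434571 0.03371156 0.124     ] R exp: [16.06371633 12.1658382 ]
(np.float32(328.5), np.float32(148.1)) 13.94 [0.5156269  0.03157309 0.124     ] R exp: [16.04399323 12.15143094]
(np.float32(328.7), np.float32(150.70001)) 19.22 [0.51634182 0.02863399 0.124     ] R exp: [16.02173889 12.13486222]
```

View pics/w4c.png

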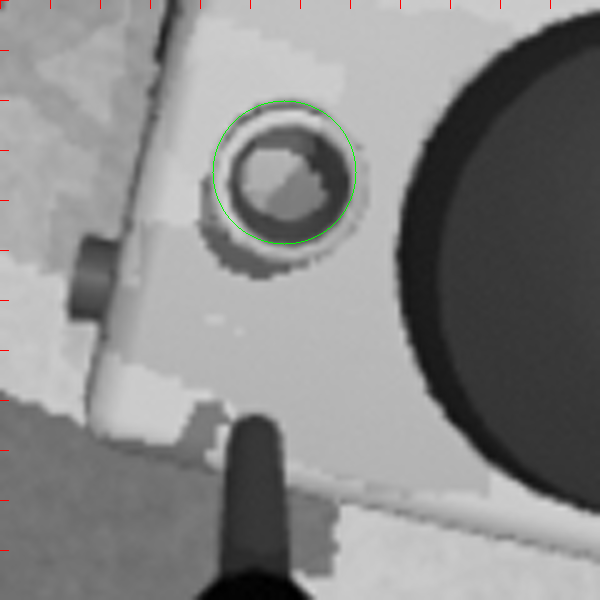

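The mouth's inner circle is centred at pixel (327.6,147.0), with a radius of 12.2 px as expected. The tip is at about (320.4,198), 4.5 px from the prediction. I'll move over the tube and compare tip and mouth at the same depth.

```bash
python3 - <<'E'
from h import *
z=np.load("w4.npz");I=(z["K"],z["T"]);print(atz("wrist",(327.6,147),.124,I),atz("wrist",(320.4,198),.21,I),proj("wrist",[[.5142,.0327,.124]],I))
print(proj("scene",[[.5142,.0327,.124],[.5136,.0259,.124]]),proj("top",[[.5142,.0327,.124]]))
print(rel([.515,.034,.267],down((np.cos(.16),np.sin(.16),0))))
E
```

```text
[0.51440034 0.03266433 0.124     ] [ 0.51266129 -0.00722785  0.21      ] [[327.43290952 146.94176396]]
[[370.73910591 220.96732184]
 [369.28241152 219.19557176]] [[272.73264895 206.57274994]]
[ 1.815e-01  3.880e-02  3.595e-01 -6.000e-04 -5.000e-04 -2.000e-04]
```

Request:
drive_tool(series=[0.09,0.02,0.05,0,0,0,5,0.18,0.038,0.1,0,0,0,5,0.18,0.038,0.2,0,0,0,5,0.18,0.038,0.3,0,0,0,5,0.18,0.038,0.36,0,0,0,5,0.18,0.038,0.36,0,0,0,5,0.18,0.038,0.36,0,0,0,5])

```text
t: 6.13
eef_pos: [0.5145, 0.0345, 0.2665]
orientation: [-0.002, 0.648, 0.762, -0.001]
contact_force: [-0.2, -0.1, 0.3]
gripper_width: 0.196
```

```bash
python3 look.py wrist w5; python3 look.py top t5; python3 look.py scene s5; python3 - <<'E'
import cv2,numpy as np
def c(n,x,y,w,h,W,H):
    o=cv2.resize(cv2.imread(f"pics/{n}.png")[y:y+h,x:x+w],(W,H),interpolation=cv2.INTER_CUBIC);k=W//w
    for i in range(0,max(w,h),10):cv2.line(o,(i*k,0),(i*k,8),(0,0,255),1);cv2.line(o,(0,i*k),(8,i*k),(0,0,255),1)
    return o
cv2.imwrite("pics/m5.png",np.hstack([c("w5",290,140,80,100,480,600),np.vstack([c("t5",250,180,50,50,300,300),c("s5",345,195,50,50,300,300)])]))
E
```

```text
[0.51523276 0.03415695 0.26776368] [-0.00101884  0.00117435 -0.99999879] [ 0.86274923  0.45776682 -0.92708422]
tip,top [[322.4, 195.0], [324.0, 302.9]] guard [[319.36155479 199.68831307]]
[0.51556739 0.03390507 0.2683628 ] [ 1.61637905e-04  9.78488877e-04 -9.99999508e-01] [ 0.9217532  -0.18797039 -0.14481921]
tip,top [[271.9, 205.2], [266.2, 193.3]] guard [[274.81192425 206.78921001]]
[0.51568902 0.03373172 0.26854803] [ 5.63167188e-04  8.88359198e-04 -9.99999447e-01] [-0.11410177  0.12394649 -0.67563135]
tip,top [[371.1, 218.7], [376.9, 183.4]] guard [[369.28241152 219.19557176]]
```

View pics/m5.png

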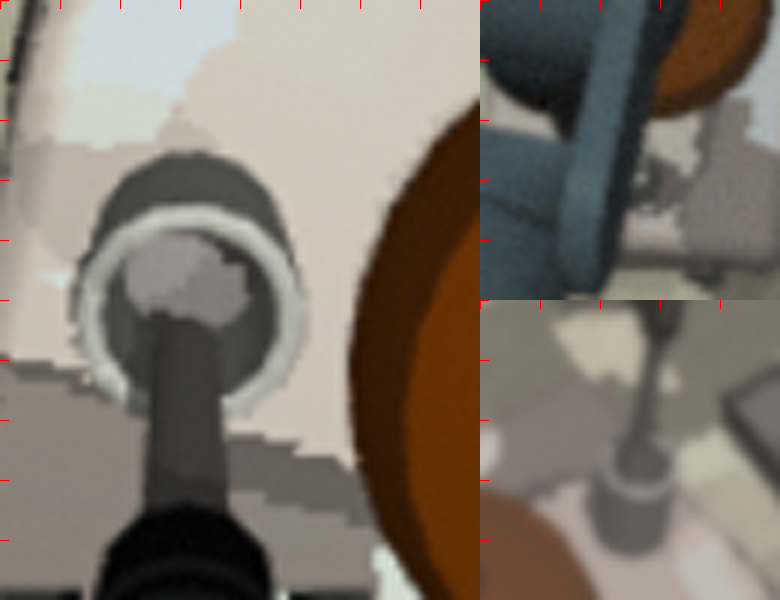

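The tip at crop (186,348) sits over the mouth, whose centre is (192,316). After allowing for the 14 mm depth difference, it is about 2 mm and 1 mm off, well inside the 9 mm clearance. I'll correct that and descend.

Request:
drive_tool(series=[-0.01,0.005,0,0,0,0,5,-0.01,0.005,0.04,0,0,0,5,-0.01,0.005,0.08,0,0,0,5,-0.01,0.005,0.12,0,0,0,5,-0.01,0.005,0.16,0,0,0,5,-0.01,0.005,0.2,0,0,0,5,-0.01,0.005,0.23,0,0,0,5,-0.01,0.005,0.25,0,0,0,5,-0.01,0.005,0.25,0,0,0,5])

```text
t: 7.03
eef_pos: [0.5164, 0.032, 0.2172]
orientation: [-0.001, 0.649, 0.761, -0.0]
contact_force: [0.2, 0.6, -1.5]
gripper_width: 0.194
```

```bash
python3 -c "
from h import *
s=state();print(s['contact_force'],s['eef_pos'],s['wrist_torque'])"
```

```text
[ 0.2307138   0.5652682  -1.49731285] [0.51637144 0.03204982 0.21716163] [-0.00779748 -0.00118231 -0.03926007]
```

I got the sign of tool x wrong: +x is +y here. I'll shift 4 mm back, still free inside the tube, and go on down.

Request:
drive_tool(series=[0.01,0,0,0,0,0,5,0.02,0,0,0,0,0,5,0.02,0,0.015,0,0,0,5,0.02,0,0.03,0,0,0,5,0.02,0,0.04,0,0,0,5,0.02,0,0.04,0,0,0,5])

```text
t: 7.53
eef_pos: [0.5163, 0.036, 0.2097]
orientation: [-0.0, 0.648, 0.761, 0.0]
contact_force: [1.0, 1.2, 3.0]
gripper_width: 0.19
```

Contact is at about 3 N, near z = 0.21. I'll continue towards the stop.

Request:
drive_tool(series=[0,0,0.01,0,0,0,5,0,0,0.02,0,0,0,5,0,0,0.03,0,0,0,5,0,0,0.035,0,0,0,5,0,0,0.035,0,0,0,5])

```text
t: 7.95
eef_pos: [0.5165, 0.036, 0.2029]
orientation: [-0.0, 0.649, 0.761, 0.001]
contact_force: [-1.5, 0.7, 5.4]
gripper_width: 0.191
```

Request:
drive_tool(series=[0,0,0.005,0,0,0,5,0,0,0.01,0,0,0,5,0,0,0.015,0,0,0,5,0,0,0.015,0,0,0,5])

```text
t: 8.28
eef_pos: [0.5173, 0.0358, 0.2022]
orientation: [0.001, 0.648, 0.761, 0.001]
contact_force: [-4.2, 0.2, 14.4]
gripper_width: 0.198
```

The plunger is on its stop at 14 N. I'll hold slightly firmer for 0.5 s.

Request:
drive_tool(series=[0,0,0.0125,0,0,0,5,0,0,0.0125,0,0,0,5,0,0,0.0125,0,0,0,5,0,0,0.0125,0,0,0,5,0,0,0.0125,0,0,0,5,0,0,0.0125,0,0,0,5])

```text
t: 8.78
eef_pos: [0.5177, 0.0357, 0.2022]
orientation: [0.001, 0.648, 0.761, 0.001]
contact_force: [-4.6, 0.2, 15.7]
gripper_width: 0.194
```

```bash
python3 -c "
from h import *
s=state();print(s['contact_force'],s['eef_pos'],s['wrist_torque'])"
```

```text
[-4.62862672  0.18418833 15.68347037] [0.51770143 0.03570095 0.20216852] [0.14939541 1.45554774 0.01152772]
```

15.7 N vertically, but with 4.6 N sideways. The position looks slightly short of 12 mm of travel, so I'll relieve the side load and see whether it goes deeper.

Request:
drive_tool(series=[0,-0.003,0.0125,0,0,0,5,0,-0.006,0.0125,0,0,0,5,0,-0.01,0.0125,0,0,0,5,0,-0.01,0.0125,0,0,0,5,0,-0.01,0.0125,0,0,0,5])

```text
t: 9.2
eef_pos: [0.5167, 0.0354, 0.2022]
orientation: [0.002, 0.648, 0.761, 0.002]
contact_force: [-2.2, 1.6, 14.1]
gripper_width: 0.193
```

```bash
python3 look.py scene s6; python3 look.py wrist w6;  python3 -c "
from h import *
s=state();print(s['contact_force'],s['eef_pos'],s['wrist_torque'])"
```

```text
[0.51672096 0.03544139 0.2021865 ] [ 5.03272824e-03  3.43457946e-04 -9.99987277e-01] [-2.3670654   1.74663601 14.9257963 ]
tip,top [[369.1, 231.1], [374.7, 198.6]] guard [[369.28241152 219.19557176]]
[0.51672807 0.03542736 0.20219212] [ 5.03947217e-03  3.51473208e-04 -9.99987240e-01] [-3.08304367  1.3912045  13.72739179]
tip,top [[321.4, 194.1], [322.5, 300.2]] guard [[314.84667238 221.29445794]]
[-3.08304367  1.3912045  13.72739179] [0.51672807 0.03542736 0.20219212] [ 0.34013646  0.94936036 -0.04105826]
```

z stays at 0.2022 as the lateral load drops, so this is the hard stop. One more firm hold for margin.

Request:
drive_tool(series=[0,-0.008,0.014,0,0,0,5,0,-0.008,0.016,0,0,0,5,0,-0.008,0.016,0,0,0,5,0,-0.008,0.016,0,0,0,5,0,-0.008,0.016,0,0,0,5,0,-0.008,0.016,0,0,0,5])

```text
t: 9.8
eef_pos: [0.5164, 0.0352, 0.2021]
orientation: [0.003, 0.648, 0.761, 0.003]
contact_force: [-3.3, 1.7, 16.2]
gripper_width: 0.193
```

Held on the stop at 14–16 N for over 1 s. I'll withdraw straight up.

Request:
drive_tool(series=[0,0,-0.05,0,0,0,5,0,0,-0.1,0,0,0,5,0,0,-0.2,0,0,0,5,0,0,-0.3,0,0,0,5,0,0,-0.4,0,0,0,5,0,0,-0.5,0,0,0,5,0,0,-0.6,0,0,0,5,0,0,-0.7,0,0,0,5,0,0,-0.7,0,0,0,5])

```text
t: 10.55
eef_pos: [0.5167, 0.0348, 0.3461]
orientation: [0.006, 0.648, 0.761, 0.005]
contact_force: [1.2, -0.3, 0.1]
gripper_width: 0.194
```

```bash
python3 - <<'E'
from h import *
print(cur()[0]);Rt=down((np.cos(.16),np.sin(.16),0))
print(rel([.495,-.12,.34],Rt),rel([.495,-.315,.34],Rt))
# refine pot: dark rim blob in top & scene
for n,x,y,w in(("top",340,190,60),("scene",280,130,60)):
    g=cv2.cvtColor(cv2.imread(f"pics/{n}0.png"),cv2.COLOR_BGR2GRAY)[y:y+w,x:x+w]
    _,b=cv2.threshold(g,0,255,cv2.THRESH_OTSU+cv2.THRESH_BINARY_INV)
    k,l,s,c=cv2.connectedComponentsWithStats(b);print(n,[(s[i]+[x,y,0,0,0]).tolist() for i in range(1,k) if s[i][4]>100])
E
```

```text
[0.51674639 0.03483079 0.34611581]
[-7.469e-01 -2.310e-01  2.970e-02  4.700e-03  1.100e-03 -1.000e-04] [-1.7095e+00 -3.8610e-01  3.0600e-02  4.7000e-03  1.1000e-03 -1.0000e-04]
top [[355, 203, 28, 31, 538]]
scene [[296, 142, 26, 39, 859]]
```

Request:
drive_tool(series=[-0.2,-0.06,0.03,0.0047,0.001,0,5,-0.4,-0.12,0.03,0.0047,0.001,0,5,-0.6,-0.18,0.03,0.0047,0.001,0,5,-0.8,-0.24,0.03,0.0047,0.001,0,5,-0.95,-0.25,0.03,0.0047,0.001,0,5,-0.95,-0.25,0.03,0.0047,0.001,0,5])

```text
t: 11.05
eef_pos: [0.4967, -0.1654, 0.3375]
orientation: [-0.001, 0.651, 0.759, -0.001]
contact_force: [0.1, 1.1, -1.7]
gripper_width: 0.192
```

Request:
drive_tool(series=[-0.2,-0.04,0,0,0,0,5,-0.4,-0.08,0,0,0,0,5,-0.6,-0.11,0,0,0,0,5,-0.74,-0.13,0,0,0,0,5,-0.74,-0.13,0,0,0,0,5,-0.74,-0.13,0,0,0,0,5])

```text
t: 11.55
eef_pos: [0.493, -0.3163, 0.3352]
orientation: [-0.003, 0.652, 0.759, -0.001]
contact_force: [-0.1, 0.9, -1.5]
gripper_width: 0.196
```

```bash
python3 look.py wrist w7; python3 - <<'E'
from h import *
z=np.load("w7.npz");I=(z["K"],z["T"]);P=np.array([.495,-.279,.11]);print(proj("wrist",[P],I))
E
```

```text
[ 0.49326454 -0.31518548  0.33572051] [-0.00497194  0.00161967 -0.99998633] [-0.20193278  0.8446409  -1.17348073]
tip,top [[322.0, 193.2], [323.7, 298.6]] guard [[379.4240926  -77.11238045]]
[[328.64874797 145.91675305]]
```

View pics/w7.png

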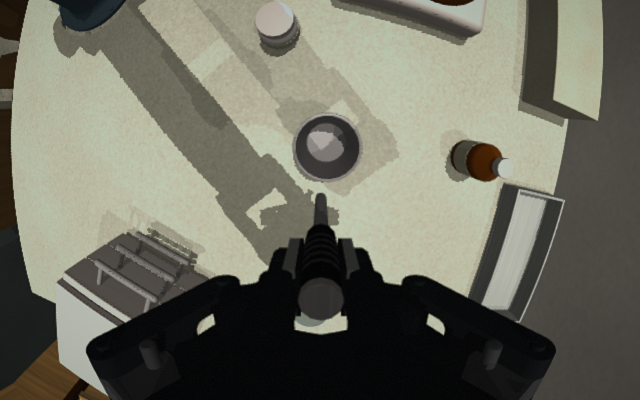

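The pot's rim is centred at (327,148), against a predicted (328.6,146), and it is empty. The tip is at (320,197). I'll go over the pot and down in stages.

```bash
python3 - <<'E'
from h import *
z=np.load("w7.npz");I=(z["K"],z["T"]);P=atz("wrist",(327,148),.11,I);T=atz("wrist",(320.2,197.5),.206,I);p=cur()[0];o=T-p;print(P,o)
Rt=down((np.cos(.16),np.sin(.16),0))
t=np.array([P[0]-o[0],P[1]-o[1]])
for zz in(.3,.2,.145,.135):print(rel([*t,zz],Rt))
E
```

```text
[ 0.49345762 -0.28175707  0.11      ] [-0.00157368 -0.00414115 -0.12972051]
[ 0.1839  0.0382  0.1789 -0.0015 -0.0008 -0.0022]
[ 0.1827  0.0405  0.6789 -0.0015 -0.0008 -0.0022]
[ 1.821e-01  4.180e-02  9.538e-01 -1.500e-03 -8.000e-04 -2.200e-03]
[ 1.8190e-01  4.2100e-02  1.0038e+00 -1.5000e-03 -8.0000e-04 -2.2000e-03]
```

Request:
drive_tool(series=[0.1,0.02,0,-0.0015,-0.001,-0.002,5,0.18,0.038,0.1,-0.0015,-0.001,-0.002,5,0.184,0.038,0.2,-0.0015,-0.001,-0.002,5,0.184,0.038,0.3,-0.0015,-0.001,-0.002,5,0.184,0.039,0.4,-0.0015,-0.001,-0.002,5,0.183,0.04,0.5,-0.0015,-0.001,-0.002,5,0.183,0.04,0.6,-0.0015,-0.001,-0.002,5,0.183,0.04,0.7,-0.0015,-0.001,-0.002,5,0.182,0.04,0.8,-0.0015,-0.001,-0.002,5,0.182,0.041,0.87,-0.0015,-0.001,-0.002,5,0.182,0.041,0.92,-0.0015,-0.001,-0.002,5,0.182,0.041,0.92,-0.0015,-0.001,-0.002,5])

```text
t: 12.6
eef_pos: [0.4937, -0.2752, 0.1489]
orientation: [-0.002, 0.648, 0.762, -0.0]
contact_force: [0.0, 1.3, -0.9]
gripper_width: 0.19
```

Request:
drive_tool(series=[-0.005,0,0.02,0,0,0,5,-0.005,0,0.035,0,0,0,5,-0.005,0,0.05,0,0,0,5,-0.005,0,0.058,0,0,0,5,-0.005,0,0.063,0,0,0,5,-0.005,0,0.063,0,0,0,5])

```text
t: 13.1
eef_pos: [0.4939, -0.2762, 0.1365]
orientation: [-0.002, 0.648, 0.762, -0.0]
contact_force: [0.1, 0.7, -1.1]
gripper_width: 0.193
```

Request:
drive_tool(series=[0,0,0.004,0,0,0,5,0,0,0.008,0,0,0,5,0,0,0.012,0,0,0,5,0,0,0.012,0,0,0,5])

```text
t: 13.43
eef_pos: [0.4943, -0.2768, 0.1354]
orientation: [-0.001, 0.648, 0.762, -0.0]
contact_force: [-1.4, 0.8, 4.4]
gripper_width: 0.191
```

It touches the floor at 4.4 N with z = 0.1354, against an expected 0.135. I'll open gently.

Request:
drive_tool(series=[0,0,0.003,0,0,0,25,0,0,0.003,0,0,0,30,0,0,0.003,0,0,0,35,0,0,0.003,0,0,0,45,0,0,0.003,0,0,0,60,0,0,0,0,0,0,80,0,0,0,0,0,0,100,0,0,0,0,0,0,100,0,0,0,0,0,0,100,0,0,0,0,0,0,100])

```text
t: 14.27
eef_pos: [0.4943, -0.2768, 0.1354]
orientation: [-0.001, 0.648, 0.762, -0.0]
contact_force: [-0.6, -0.2, 0.3]
gripper_width: 1.001
```

```bash
python3 look.py scene s8;python3 look.py wrist w8; python3 - <<'E'
import cv2,numpy as np
a=cv2.imread("pics/w8.png");b=cv2.imread("pics/s8.png")[80:220,240:380]
cv2.imwrite("pics/m8.png",np.hstack([cv2.resize(a[100:340,200:440],(400,400)),cv2.resize(b,(400,400),interpolation=cv2.INTER_CUBIC)]))
E
```

```text
[ 0.49434114 -0.27682585  0.13539115] [-0.00250094  0.00135742 -0.99999595] [-0.17169897  0.11410866 -0.23702344]
tip,top [[309.6, 171.4], [308.2, 137.5]] guard [[369.28241152 219.19557176]]
[ 0.49433363 -0.27679832  0.13534762] [-0.00258301  0.00140211 -0.99999568] [ 1.07328919 -0.48600941 -0.07107507]
tip,top [[321.4, 194.1], [322.5, 300.2]] guard [[ 418.419239   -173.42011996]]
```

View pics/m8.png

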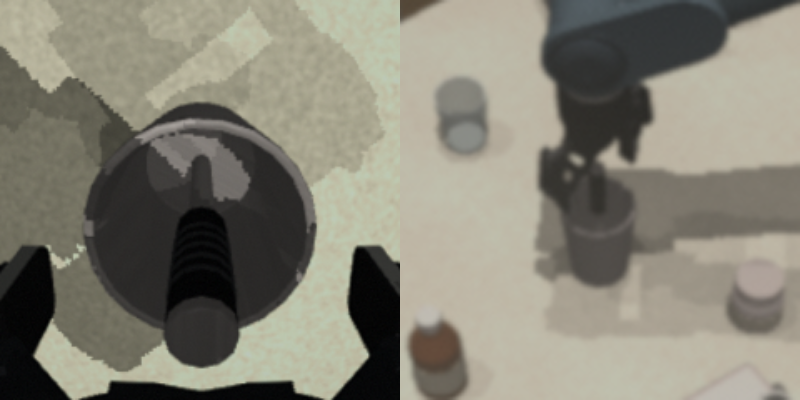

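The rod stands free in the pot, with tip and top in the same pixels as before and the fingers wide open on both sides. I'll retreat straight up.

Request:
drive_tool(series=[0,0,-0.03,0,0,0,100,0,0,-0.08,0,0,0,100,0,0,-0.15,0,0,0,100,0,0,-0.25,0,0,0,100,0,0,-0.35,0,0,0,100,0,0,-0.5,0,0,0,100,0,0,-0.65,0,0,0,100,0,0,-0.8,0,0,0,100,0,0,-0.9,0,0,0,100,0,0,-0.9,0,0,0,100,0,0,-0.9,0,0,0,100])

```text
t: 15.28
eef_pos: [0.4953, -0.2774, 0.3176]
orientation: [0.001, 0.648, 0.762, -0.0]
contact_force: [0.2, -1.0, -0.5]
gripper_width: 1.0
```

```bash
python3 look.py wrist w9; python3 - <<'E'
from h import *
# numeric check without viewing: pot rim and rod end in wrist picture
z=np.load("w9.npz");I=(z["K"],z["T"]);g=cv2.cvtColor(cv2.imread("pics/w9.png"),cv2.COLOR_BGR2GRAY)
print("expected pot rim",proj("wrist",[[.4935,-.2818,.11]],I),"upright rod top",proj("wrist",[[.4935,-.281,.177]],I))
c=cv2.GaussianBlur(cv2.resize(g[130:260,250:390],None,fx=4,fy=4,interpolation=cv2.INTER_CUBIC),(0,0),2)
for lo,hi in((22,50),(100,200)):
    H=cv2.HoughCircles(c,cv2.HOUGH_GRADIENT,1,20,param1=60,param2=22,minRadius=lo,maxRadius=hi)
    if H is not None:print([(round(250+x/4),round(130+y/4),round(r/4,1)) for x,y,r in H[0][:4]])
a=cv2.resize(g[170:250:4,280:360:2],None,fx=1,fy=1);print("\n".join("".join(" .:-=+*#%@"[v*10//256] for v in r) for r in a))
E
```

```text
[ 0.49467404 -0.27690577  0.31548441] [-0.00229909  0.00117667 -0.99999666] [-0.31297347  0.26686676 -0.38362645]
tip,top [[320.5, 192.5], [321.4, 296.1]] guard [[378.34175038 -63.04165842]]
expected pot rim [[319.00536356 181.54732765]] upright rod top [[318.81108638 194.41754794]]
[(319, 193, np.float32(9.2))]
[(319, 180, np.float32(32.8)), (315, 184, np.float32(38.3)), (322, 185, np.float32(37.2)), (315, 176, np.float32(26.2))]<stdin>:9: RuntimeWarning: overflow encountered in scalar multiply
Traceback (most recent call last):
OverflowError: Python integer 256 out of bounds for uint8
```

The rod's end is at (319,193), against (318.8,194.4) expected for upright. The pot's rim is at (319,180), against (319,181.5). Both are in place and the robot is clear, so I'll hand in.

```bash
python3 -c "
from workcell import ticket,state
print(ticket.hand_in(),state()['t'])"
```

```text
the job is handed in; nothing more can be done
the job is handed in; nothing more can be done
```

I drew the plain flat-ended rod out of the middle well along its slant and pressed the plunger down with its thin end. I then lowered the rod into the pot until it touched the floor, let go, and backed straight up. The job was handed in at about 15.4 s.

- **Press:** the force read 14 to 16 N for over a second, with the tool height fixed at 0.202 m while the force changed, as on a hard stop. There was a side load of 2 to 5 N. From the forces I estimated the stop at 0.200 m, about 2 mm lower, which is within the force noise; I had no direct reading of the plunger's travel.
- **Sign slip:** while entering the tube I shifted the rod 2 mm the wrong way, then put it right before the plunger was touched. No contact force showed.
- **Pot:** the rod touched the floor at 4.4 N, with the tool at 0.1354 m against 0.135 m expected. After the retreat, circle detection in the wrist picture put the rod's end and the pot's rim within 2 pixels of where they should be for an upright rod and an unmoved pot. I did not view that last picture myself.
- **Rest of the bench:** I planned the path to stay clear of the other rods and bystanders, and no unexpected contact force showed. I did not take a final picture of the whole bench.

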